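Raise the dripper stand one hole and seat the dripper

TASK

Get the pour-over stand ready for the tall glass that stands on it: pinch in the two spring buttons of its sliding head, slide the head up until both buttons snap out through the upper pair of holes, and let go with it locked there. Then take the white dripper from its slate coaster and seat it fully home and upright in the brass ring. Do not pull so hard that the stand comes off the worktop, keep the stand and the glass where they are, and leave the espresso cup alone.

Things in the scene. Friction and masses are not known exactly. Their poses are not given: they have to be found in the camera images.
- drip_stand: Pour-over stand, loose on the worktop, 2.3 kg in all: dark base plate 225 x 140 x 14 mm with a fixed square post (20 mm). Origin: foot of the post axis, on the worktop; z up; x from the ring to the post (the ring is on the -x side), y along the line through the two spring buttons. The base reaches 151 mm to -x, 74 mm to +x and 70 mm either side in y.
- pinch (a point): Middle of the black sliding head, on the post axis between its own pair of holes; axes as the stand's. The head is a square sleeve on the post, 30 mm in x, 27 mm in y between the flat faces with the holes, from 26 mm below to 20.5 mm above this point, top closed. It hangs on the two buttons; with tube, arm and ring it weighs 0.32 kg. Sits about 165 mm above the worktop at the start.
- ring_seat (a point): Centre of the brass ring at the height of its top face, 105 mm from the post axis on the head's -x side and 12 mm below point pinch; moves with the head. Ring 54 mm inside, 68 mm outside, 8 mm thick.
- slide_head (a joint): Height of the head over its low setting (m, up positive; starts near -0.001). A steel tube clamped under the head has the upper holes (13 mm, in its y faces). How far it is clamped in differs: the holes reach the buttons after 33 to 51 mm of lift, not measured. The buttons snap out (the pull drops), then lock the head both ways with 1 mm play; pulled on, the stand lifts at about 18 N.
- button_left (a joint): How far the button on the stand's +y side is in (m): 0 = out, 3.5 mm proud of the head's face (34 mm over both); 0.0035 = flush; 0.0065 = behind the wall. Domed steel, 11 mm, about 3 N spring, in the fixed post 166 mm above the worktop. Squeezed flush by flat finger pads, it rides under the wall as the head is lifted: up to 14 N for the first 5 mm, then about 5 N (head's weight included).
- button_right (a joint): The same for the button on the stand's -y side.
- dripper: White ceramic dripper, round, 96 mm tall, 0.13 to 0.21 kg, standing on a slate coaster. Origin: centre of its underside, z up. Lower body 39 mm across at the bottom, 49 mm at 58 mm height; there a flange 64 mm across, 4 mm thick; above it a cup 55 to 58 mm across up to the rim, to be gripped from above. The lower body goes down into the ring, the flange rests on it.
- dripper_flange (a point): Centre of the underside of the dripper's flange, 58 mm above its origin.
- glass: Cut-glass tumbler, 69 mm wide, 88 mm tall, standing on the stand's base straight under the ring (top 102 mm above the worktop). Origin: centre of its underside.
- cup: White espresso cup with a handle, 62 x 88 x 55 mm, on the other slate coaster; a bystander. Origin: centre of its underside.
- slate_1: Black slate coaster, 96 x 96 x 8 mm, under the dripper. Origin: centre of its underside.
- slate_2: Black slate coaster, 94 x 95 x 8 mm, under the espresso cup. Origin: centre of its underside.
Not all that is in view belongs to the job. What is shaped like the dripper but blue is not meant.

How it is judged:
By the outcome, as a careful person would: the job done as asked, in the order asked, and still so for the second after the job is handed in, with the robot touching nothing.
It also fails if it takes over 67 s, if anything falls off the work surface, if the arm or the gripper's body presses on something with over 40 N, if the wrist force passes 120 N, or if a joint passes its speed limit or range.

ROBOT

A 6-joint arm with a two-finger parallel gripper is mounted at the origin on a cart in front of the work surface, level with it; the furniture and walls round the work are solid. World frame = base frame: x ahead of the robot, y to its left, z up, the work surface at z = 0. Lengths are in mm, angles in rad, forces in N, time in s.
With the tool pointing down it reaches from about 400 to 925 mm from the base axis. Payload 12.5 kg.
Tool frame: the origin (TCP) lies on the front face of the gripper's body, between the roots of the fingers; the fingertips stand 78 mm ahead of it and the grasp point (between the pads) lies 59 mm ahead of it (env.nose_length is the distance from the TCP to the fingertips, in mm); z points along the fingers, y is the line along which they close (so a half turn about z gives the same grasp; the last joint's range is limited). The gripper opens to 95 mm and grips with 3 to 60 N. Pads are 20 mm wide; open, the fingers measure 119 mm over their backs; the gripper's body (75 mm by 180 mm) begins 59 mm behind the grasp point.
Start: joints at [-1.367, 0.491, 1.559, -0, 1.092, -0.106], TCP at [190.564, -595.25, 292.261] pointing down, gripper open.
Joint ranges: [-3.1, 3.1], [-0.84, 2.19], [0.05, 2.79], [-1.13, 4.28], [0.06, 2.93], [-2.69, 2.69]. Speed limits (rad/s): [2.22, 2.22, 2.79, 3.14, 3.14, 3.14].

INTERFACE

Orientations are given as [roll, pitch, yaw] about the fixed x, y, z axes, in that order (R = Rz(yaw) Ry(pitch) Rx(roll)).
In Python, from cell import env gives the robot as it stands.
- The arm moves only by the tool jog_arm, never from a script. Its argument "motion" is a list of rows, each a list of 7 numbers: the turn, a rotation vector about the tool's x, y, z in degrees, then the shift along the tool's x, y, z in mm, then the finger opening in mm, from 0 to 95.1. In form: [[wx, wy, wz, x, y, z, hand], ...]. A call has 1 to 10 rows; each row shifts and turns the commanded pose from where the row before left it, along the tool's axes as they then stand; what a row does not reach is not made up. A row lasts 1/8 s, in which the tool goes at most 62.5 mm and 10.7 degrees, less where a joint would pass 70% of its speed; a pose out of reach is approached as far as the arm can. A call is refused whole if a number of a shift passes 62.5 or a number of a turn 10.7, either way. A call with a gripper value outside its range is refused whole. The fingers move at their own pace and stop on an object; the grip force is fixed at half the most. Time passes only in rows, so rows that do not move let the fingers close. It gives the time, the measured TCP pose, the force, the opening and the grip force at its end, in the units of the state.
- env.state(): the state, without advancing time (a new reading comes with each control period).
- env.read_camera(name): name is "side" or "top" or "wrist"; returns a dict with "color" (400x640x3 uint8, red, green, blue), "z_map" (400x640 float32, mm along the optical axis (not along the pixel's ray), 0 where there is no reading), "camera_matrix" (3x3 intrinsics, pixels), "world_to_cam" (4x4, takes a point from world to camera coordinates). Camera axes: x right, y up, looking along -z (the intrinsics and any distortion apply to the point x, -y, -z); pixel columns grow to the right and rows downward; lengths in mm; the calibration is good to about 2 mm. The wrist camera is an equidistant fisheye: a pixel r from the principal point sees the ray r / f radians off the axis. A picture is of the moment at which its call begins.
- env.job_done(): hands the job in; it is judged then, once.
Trained networks look in the newest picture that a camera, given by its name, has taken for a name from the list of things; names that differ only in an ending like _2 or _b are one class to them, and where a whole thing is asked for, a point or a joint stands for the part that bears it (a point fixed in the world has none). Each returns a list of dicts, best first, with "score" (0 to 1); they miss things now and then, are a little off and sometimes report something else, mostly with a low value. They report only what shows in the picture. A call takes as long as a camera call. They do not tell look-alikes from the thing itself.
- env.recognise(camera, thing): "location" ([column, row] in pixels, amid what is visible of it).
The state is a dict: "t": time; "joints": joint angles; "qvel": joint speeds; "tau": joint torques, N m; "eef_pos": TCP position; "tcp_rot": TCP orientation; "ft_force": force on the tool from outside, world axes, zero at the start; "moment": the same for the moment, N m; "opening": opening from 0.0 (shut) to 1.0 (fully open); "grip_force": force on a finger pad.
Only numpy, scipy, OpenCV 4.12 (cv2) and the standard library are available. Lean on these libraries where they do the work, as an engineer would, in place of code of your own. Each camera call takes 0.05 s, during which the arm holds its last target. There are 200 camera calls.

## Working session

There is one attempt and no reset: what is moved stays moved. The work goes in short steps, Python scripts to look and compute and a tool call to move; the robot and the scene stay as the last step left them, time stands still between calls to the robot, and variables do not carry over. Pictures are saved under pics/ and viewed, at most 10 in all, crops included, and the job is handed in when it is done.

Besides the shell and the picture viewer there is one more tool, called as a command line: name --pt "numbers of a row" for each row, then --argument value for the rest. jog_arm: Moves the arm, as the interface text tells. Its arguments: {"type":"object","properties":{"motion":{"type":"array"}},"required":["motion"]}

```bash
mkdir -p pics; ls; cat > h.py <<'E'
import numpy as np, cv2
from cell import env
from scipy.spatial.transform import Rotation as R
def save(im,name,crop=None):
    c=im['color']
    if crop: c=c[crop[1]:crop[3],crop[0]:crop[2]]; c=cv2.resize(c,None,fx=crop[4],fy=crop[4])
    cv2.imwrite('pics/'+name,c[:,:,::-1])
def ray(im,u,v,fish=False):
    K=im['camera_matrix']; x=(u-K[0,2])/K[0,0]; y=(v-K[1,2])/K[1,1]
    if fish:
        th=np.hypot(x,y); s=np.sin(th)/th if th>1e-9 else 1
        d=np.array([x*s,-y*s,-np.cos(th)])
    else: d=np.array([x,-y,-1.])
    M=np.linalg.inv(im['world_to_cam']); return M[:3,3],M[:3,:3]@d
def pt(im,u,v,fish=False,z=None):
    o,d=ray(im,u,v,fish)
    if z is not None: return o+d*(z-o[2])/d[2]
    zz=im['z_map'][int(round(v)),int(round(u))]
    n=-(im['world_to_cam'][:3,:3]@d)[2]
    return o+d*zz/n
def cloud(im,fish=False):
    K=im['camera_matrix']; h,w=im['z_map'].shape; u,v=np.meshgrid(np.arange(w),np.arange(h))
    x=(u-K[0,2])/K[0,0]; y=(v-K[1,2])/K[1,1]
    if fish:
        th=np.hypot(x,y)+1e-9; s=np.tan(np.minimum(th,1.5))/th; x=x*s;y=y*s
    z=im['z_map']; P=np.stack([x*z,-y*z,-z],-1); M=np.linalg.inv(im['world_to_cam'])
    P=P@M[:3,:3].T+M[:3,3]; P[z<=0]=np.nan; return P
E
python3 - <<'E'
from h import *
s=env.state(); print({k:np.round(v,3) for k,v in s.items()}, env.nose_length)
for c in ['side','top','wrist']:
    im=env.read_camera(c); save(im,c+'0.png')
    f=c=='wrist'; print(c,(im['z_map']>0).mean(), np.round(np.linalg.inv(im['world_to_cam'])[:3,3]))
    for th in ['drip_stand','pinch','ring_seat','button_left','button_right','dripper','glass','cup','slate_1']:
        for r in env.recognise(c,th)[:3]:
            u,v=r['location']; print(th,round(r['score'],2),np.round([u,v]),np.round(pt(im,u,v,f)))
E
```

```text
pics
{'t': np.float64(0.0), 'joints': array([-1.367,  0.492,  1.559,  0.   ,  1.092, -0.106]), 'qvel': array([-0.002, -0.   ,  0.   , -0.001, -0.   , -0.   ]), 'tau': array([ 2.0000e-03, -6.1265e+01, -2.5819e+01,  6.9000e-02,  4.8000e-02,
       -0.0000e+00]), 'eef_pos': array([ 190.529, -595.077,  291.662]), 'tcp_rot': array([-3.14, -0.  ,  0.31]), 'ft_force': array([-0.002,  0.245,  0.607]), 'moment': array([-0.01 , -0.   , -0.025]), 'grip_force': np.float64(0.0), 'opening': np.float64(1.003)} 77.60000000000001
side 0.9959609375 [ 708. -780. 1464.]
drip_stand 0.9 [343. 247.] [569. -97.  17.]
pinch 0.62 [347. 224.] [573. -93. 163.]
ring_seat 0.81 [348. 225.] [579. -99. 177.]
ring_seat 0.24 [330. 154.] [438. 178.  95.]
dripper 0.92 [315. 123.] [347. 290.  96.]
dripper 0.82 [331. 148.] [425. 223.  66.]
glass 0.64 [343. 245.] [566. -87.  12.]
glass 0.6 [317. 231.] [476. -75.  27.]
glass 0.52 [275. 329.] [ 459. -409.    8.]
cup 0.67 [348. 224.] [ 578. -100.  183.]
cup 0.6 [272. 314.] [ 436. -371.   12.]
slate_1 0.81 [276. 329.] [ 462. -408.    6.]
slate_1 0.56 [332. 168.] [443. 191.   1.]
top 0.99598046875 [ 316.  -34. 1291.]
drip_stand 0.72 [350. 176.] [534. -84. 157.]
pinch 0.85 [352. 164.] [570. -91. 151.]
ring_seat 0.87 [349. 170.] [552. -83. 151.]
button_left 0.37 [350. 173.] [543. -86. 150.]
dripper 0.76 [218. 252.] [321. 323.   7.]
dripper 0.65 [250. 215.] [437. 223.  21.]
glass 0.8 [348. 195.] [498. -83.  27.]
glass 0.27 [348. 173.] [544. -80. 152.]
cup 0.86 [450. 215.] [ 438. -403.   18.]
cup 0.74 [352. 175.] [538. -89. 154.]
slate_1 0.84 [436. 215.] [ 438. -362.    8.]
slate_1 0.73 [263. 220.] [422. 185.   3.]
wrist 0.99583203125 [ 268. -570.  384.]
```

```bash
python3 - <<'E'
import cv2,numpy as np
a=cv2.imread('pics/side0.png')[80:360,200:460];b=cv2.imread('pics/top0.png')[80:360,200:480]
a=cv2.resize(a,None,fx=1.5,fy=2/1.0*0.75);b=cv2.resize(b,None,fx=1.4,fy=1.5)
cv2.imwrite('pics/m.png',np.hstack([a,b]));print(a.shape,b.shape)
E
```

```text
(420, 390, 3) (420, 392, 3)
```

View pics/m.png

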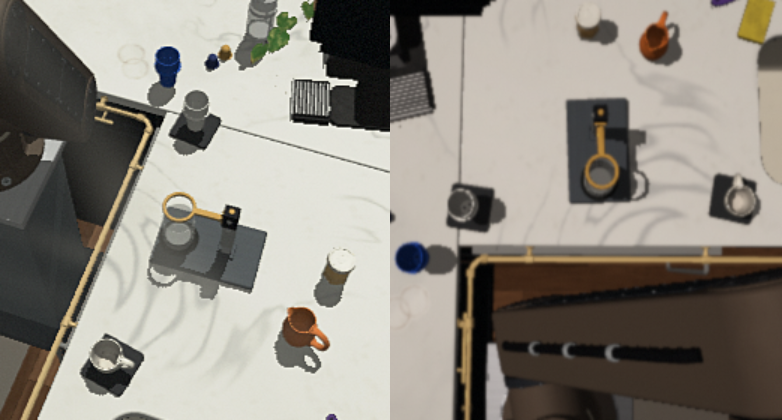

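The pictures show the stand near (570,-93) with its ring toward the robot. The white dripper is at side px (330,153), on the slate at the left, and the blue look-alike is at (312,123). The cup is at (272,314). Next I measure these from the depth clouds.

```bash
python3 - <<'E'
from h import *
from scipy.optimize import least_squares
def circ(p):
    f=least_squares(lambda q:np.hypot(p[:,0]-q[0],p[:,1]-q[1])-q[2],[*p[:,:2].mean(0),30],loss='soft_l1'); return np.round(f.x,1)
for c in ['side','top']:
    im=env.read_camera(c); P=cloud(im).reshape(-1,3); P=P[np.isfinite(P).all(1)]; C=im['color'].reshape(-1,3)
    box=lambda x0,x1,y0,y1,z0,z1:P[(P[:,0]>x0)&(P[:,0]<x1)&(P[:,1]>y0)&(P[:,1]<y1)&(P[:,2]>z0)&(P[:,2]<z1)]
    h=box(520,640,-150,-40,178,200); print(c,'head top',len(h),np.round(h.mean(0),1),np.round(np.median(h,0),1), h.min(0).round(),h.max(0).round())
    r=box(400,540,-160,-10,140,165); print('ring',len(r),np.round(np.median(r,0),1),circ(r),r.min(0).round(),r.max(0).round())
    b=box(380,680,-200,20,8,20); print('base',len(b),cv2.minAreaRect(b[:,:2].astype(np.float32)),np.median(b[:,2]))
    d=box(380,490,150,270,70,115); print('drip',len(d)); 
    for z0 in (75,85,90,95,98,101,104,107):
        q=d[(d[:,2]>z0)&(d[:,2]<z0+10)]
        if len(q)>8: print(z0,len(q),circ(q),q.min(0).round(),q.max(0).round())
    s=box(380,520,130,270,4,12); print('slate',len(s),cv2.minAreaRect(s[:,:2].astype(np.float32)))
E
```

```text
side head top 92 [591.4 -88.  183.3] [591.6 -88.1 183.8] [ 576. -101.  178.] [606. -72. 190.]
ring 200 [495.8 -90.4 150.8] [488.2 -91.5  31.1] [ 454. -125.  140.] [540. -55. 162.]
base 1828 ((549.2611694335938, -78.30622100830078), (265.9015808105469, 178.66441345214844), 3.7229344844818115) 12.898728424608862
drip 219
75 53 [428.7 203.9  26.1] [403. 174.  75.] [455. 233.  85.]
85 59 [428.  204.2  27.3] [399. 176.  86.] [457. 235.  95.]
90 67 [428.1 204.4  27.6] [399. 174.  90.] [456. 235. 100.]
95 67 [428.6 204.2  27.6] [401. 174.  96.] [457. 235. 105.]
98 50 [428.9 204.2  28. ] [401. 173.  98.] [457. 235. 108.]
101 24 [428.7 202.1  27.8] [401. 173. 101.] [457. 229. 109.]
104 9 [429.6 201.3  28.8] [401. 173. 105.] [456. 226. 109.]
slate 299 ((447.4752197265625, 201.45962524414062), (137.41278076171875, 132.69908142089844), 87.56024169921875)
top head top 103 [587.4 -84.6 184.5] [587.  -83.9 184.7] [573. -98. 178.] [603. -73. 190.]
ring 208 [494.  -87.7 152.2] [485.9 -87.7  31.2] [ 452. -122.  141.] [538. -57. 157.]
base 2151 ((524.566162109375, -102.30488586425781), (180.49261474609375, 279.15606689453125), 88.82189178466797) 13.500582018690466
drip 172
75 28 [426.2 205.6  26.3] [400. 180.  75.] [451. 232.  84.]
85 29 [426.4 205.5  27. ] [400. 178.  85.] [453. 233.  95.]
90 36 [426.3 205.8  27.1] [399. 178.  90.] [455. 236. 100.]
95 62 [426.4 206.4  27.5] [399. 179.  96.] [455. 236. 105.]
98 64 [426.7 206.5  27.6] [398. 179.  98.] [455. 236. 108.]
101 51 [426.7 206.4  27.8] [398. 178. 101.] [455. 236. 109.]
104 23 [427.  205.9  27.6] [398. 178. 104.] [454. 235. 109.]
slate 501 ((448.66351318359375, 200.58316040039062), (137.5985107421875, 135.5235137939453), 0.3140033483505249)
```

jog_arm --pt "0 0 7.9 0 0 -10 95" --pt "0 0 7.9 0 0 -10 95" --pt "0 0 0 33.7 -49.6 -1 95" --pt "0 0 0 33.7 -49.6 -1 95" --pt "0 0 0 33.7 -49.6 -1 95" --pt "0 0 0 33.7 -49.6 -1 95" --pt "0 0 0 33.7 -49.6 -1 95" --pt "0 0 0 33.7 -49.6 -1 95" --pt "0 0 0 33.7 -49.6 -1 95" --pt "0 0 0 33.7 -49.6 -1 95"

```text
t: 2.85
eef_pos: [447.3, -187.8, 320.5]
tcp_rot: [3.141, -0.001, 0.034]
ft_force: [0.7, -0.7, -0.1]
opening: 1.003
grip_force: 0.0
```

jog_arm --pt "0 0 0 33.7 -49.6 -1 95" --pt "0 0 0 33.7 -49.6 -1 95" --pt "0 0 0 0 0 0 95" --pt "0 0 0 0 0 0 95"

```text
t: 3.35
eef_pos: [510.3, -88.1, 322.1]
tcp_rot: [3.141, 0.0, 0.035]
ft_force: [0.6, -0.3, 0.5]
opening: 1.002
grip_force: 0.0
```

```bash
python3 - <<'E'
from h import *
s=env.state(); print(s['eef_pos'],s['tcp_rot'])
im=env.read_camera('wrist'); save(im,'w1.png'); print(im['camera_matrix'],np.linalg.inv(im['world_to_cam']).round(2))
for th in ['pinch','ring_seat','button_left','button_right','drip_stand','glass']:
    for r in env.recognise('wrist',th)[:3]:
        u,v=r['location']; print(th,round(r['score'],2),np.round([u,v]),np.round(pt(im,u,v,True)))
P=cloud(im,True); np.save('P1.npy',P)
E
```

```text
[510.29917055 -88.11100268 322.12909421] [3.14139857e+00 3.08563513e-04 3.48178333e-02]
[[309.70691629   0.         318.07143351]
 [  0.         309.70691629 194.74534657]
 [  0.           0.           1.        ]] [[ 3.0000e-02  9.6000e-01  2.9000e-01  5.9175e+02]
 [-1.0000e+00  3.0000e-02  1.0000e-02 -8.4870e+01]
 [-0.0000e+00 -2.9000e-01  9.6000e-01  4.1405e+02]
 [ 0.0000e+00  0.0000e+00  0.0000e+00  1.0000e+00]]
pinch 0.61 [316. 157.] [546. -85. 152.]
ring_seat 0.58 [320. 159.] [544. -88. 151.]
button_left 0.41 [295. 105.] [590. -56.  13.]
drip_stand 0.73 [320. 126.] [574. -87. 163.]
glass 0.84 [316. 210.] [456. -87.  33.]
glass 0.65 [109. 227.] [444. 184. 101.]
glass 0.48 [516. 223.] [ 437. -406.   20.]
```

View pics/w1.png

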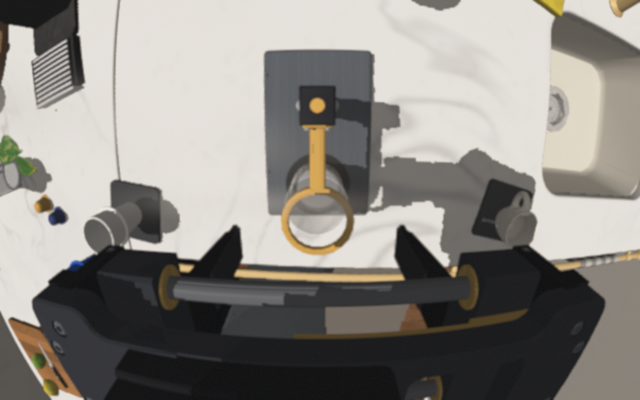

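The head's brass knob is at (317,105), its buttons at about (299,105) and (336,105), and the ring centre is near (317,220).

```bash
python3 - <<'E'
from h import *
from scipy.optimize import least_squares
im=env.read_camera('wrist'); P=cloud(im,True); C=im['color'].astype(int); hsv=cv2.cvtColor(im['color'],cv2.COLOR_RGB2HSV)
Z=P[...,2]; X=P[...,0];Y=P[...,1]
m=(Z>172)&(X>540)&(X<640)&(abs(Y+88)<50); v,u=np.nonzero(m); print('head px',u.min(),u.max(),v.min(),v.max(),'median',np.median(P[m],0).round(1),P[m].min(0).round(1),P[m].max(0).round(1))
gold=(hsv[...,0]>10)&(hsv[...,0]<28)&(hsv[...,1]>110)&(hsv[...,2]>70)
k=gold&m; vv,uu=np.nonzero(k); print('knob',uu.mean(),vv.mean(),len(uu),np.median(P[k],0).round(1))
print('head at z185:',pt(im,(u.min()+u.max())/2,(v.min()+v.max())/2,True,185).round(1))
g=gold&(Z>135)&(Z<172)&(X<600)&(abs(Y+88)<50); p=P[g]; print('ring+arm z',np.median(p[:,2]))
r=p[p[:,0]<510]
f=least_squares(lambda q:np.hypot(r[:,0]-q[0],r[:,1]-q[1])-q[2],[487,-89,30],loss='soft_l1');print('ring',f.x.round(1))
a=p[p[:,0]>530]; 
bins=[(x,np.median(a[abs(a[:,0]-x)<4][:,1]).round(1)) for x in (534,542,550,558,566)]; print('arm',bins)
b=(Z>9)&(Z<18)&(X>400)&(X<700)&(abs(Y+88)<90)&(C.sum(2)<330); b=cv2.morphologyEx(b.astype(np.uint8),cv2.MORPH_OPEN,np.ones((5,5)))>0
q=P[b]; print('base',cv2.minAreaRect(q[:,:2].astype(np.float32)),q[:,2].mean())
E
```

```text
head px 149 490 85 299 median [543.2 -96.  335.1] [ 540.  -138.   180.6] [606.4 -38.  347.3]
knob 350.43123938879455 203.5483870967742 589 [544.5 -86.5 333. ]
head at z185: [524.8 -88.9 185. ]
ring+arm z 152.1247076039978
ring [486.9 -87.3  29.9]
arm [(534, np.float64(-85.7)), (542, np.float64(-85.5)), (550, np.float64(-85.2)), (558, np.float64(-84.9)), (566, np.float64(-84.8))]
base ((552.8175048828125, -86.49080657958984), (219.60340881347656, 136.85647583007812), 2.3748862743377686) 13.43618214091992
```

jog_arm --pt "0 0 0 40 0 0 60" --pt "0 0 0 40 0 0 60" --pt "0 0 0 0 0 30 60" --pt "0 0 0 0 0 30 60" --pt "0 0 0 0 0 20 60" --pt "0 0 0 0 0 17 60" --pt "0 0 0 0 0 0 60" --pt "0 0 0 0 0 0 60"

```text
t: 4.75
eef_pos: [590.7, -85.5, 225.9]
tcp_rot: [3.141, -0.001, 0.034]
ft_force: [0.4, -0.4, 0.4]
opening: 0.636
grip_force: 0.0
```

```bash
python3 - <<'E'
from h import *
s=env.state(); print(s['eef_pos'],s['tcp_rot'],s['ft_force'])
im=env.read_camera('wrist'); save(im,'w2.png',(160,150,480,390,2.4))
E
```

```text
[590.71864444 -85.47924833 225.94425814] [ 3.14124239e+00 -1.01066145e-03  3.39369424e-02] [ 0.41417842 -0.38943624  0.43923646]
```

View pics/w2.png

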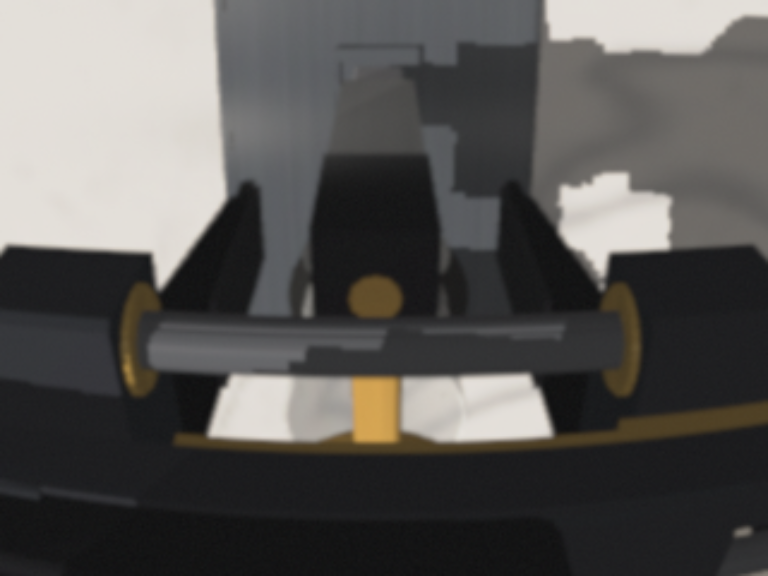

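The head (centre about x=376 in the crop) sits about 1 mm to the +y side of the finger midline (about 380.5). I shift by 1 mm and close.

jog_arm --pt "0 0 0 0 -1 0 40" --pt "0 0 0 0 0 0 40" --pt "0 0 0 0 0 0 36" --pt "0 0 0 0 0 0 20" --pt "0 0 0 0 0 0 20" --pt "0 0 0 0 0 0 20" --pt "0 0 0 0 0 0 20" --pt "0 0 0 0 0 0 20"

```text
t: 5.8
eef_pos: [590.4, -84.5, 225.2]
tcp_rot: [3.141, 0.0, 0.034]
ft_force: [1.1, -1.6, -0.5]
opening: 0.285
grip_force: 30.0
```

jog_arm --pt "0 0 0 0 0 -1 20" --pt "0 0 0 0 0 -1 20" --pt "0 0 0 0 0 -1 20"

```text
t: 6.18
eef_pos: [590.4, -84.4, 228.1]
tcp_rot: [3.141, 0.0, 0.034]
ft_force: [2.1, -3.2, -6.3]
opening: 0.283
grip_force: 30.0
```

jog_arm --pt "0 0 0 0 0 -1 20" --pt "0 0 0 0 0 -1 20"

```text
t: 6.42
eef_pos: [590.4, -84.4, 229.9]
tcp_rot: [3.141, 0.0, 0.034]
ft_force: [3.3, -3.2, -10.9]
opening: 0.283
grip_force: 30.0
```

jog_arm --pt "0 0 0 0 0 -1 20" --pt "0 0 0 0 0 -1 20" --pt "0 0 0 0 0 -1 20"

```text
t: 6.8
eef_pos: [590.4, -84.3, 232.6]
tcp_rot: [-3.141, 0.001, 0.034]
ft_force: [4.3, -3.3, -13.6]
opening: 0.283
grip_force: 30.0
```

jog_arm --pt "0 0 0 0 0 -1 20" --pt "0 0 0 0 0 0 20"

```text
t: 7.05
eef_pos: [590.4, -84.4, 234.6]
tcp_rot: [3.141, -0.0, 0.034]
ft_force: [1.1, -3.3, -2.4]
opening: 0.279
grip_force: 30.0
```

```bash
python3 - <<'E'
from h import *
s=env.state(); print(s['eef_pos'],s['ft_force'],s['moment'])
for c in ['side','top']:
    im=env.read_camera(c); P=cloud(im).reshape(-1,3); P=P[np.isfinite(P).all(1)]
    box=lambda x0,x1,y0,y1,z0,z1:P[(P[:,0]>x0)&(P[:,0]<x1)&(P[:,1]>y0)&(P[:,1]<y1)&(P[:,2]>z0)&(P[:,2]<z1)]
    r=box(450,500,-125,-55,140,210); print(c,'ring',len(r),np.median(r,0).round(1)); b=box(460,530,-150,-20,-5,35);print('base',np.median(b,0).round(1))
E
```

```text
[590.38647872 -84.35574562 234.60682262] [ 1.09624986 -3.29506787 -2.41430484] [-0.44365001 -0.10560804  0.14691905]
side ring 108 [471.9 -89.9 160. ]
base [ 502.7 -112.3   14.6]
top ring 0 [nan nan nan]
base [nan nan nan]
  return _methods._mean(a, axis=axis, dtype=dtype,
  ret = um.true_divide(
```

jog_arm --pt "0 0 0 0 0 -1.5 20" --pt "0 0 0 0 0 -1.5 20" --pt "0 0 0 0 0 -1.5 20" --pt "0 0 0 0 0 -1.5 20" --pt "0 0 0 0 0 -1.5 20" --pt "0 0 0 0 0 -1.5 20"

```text
t: 7.9
eef_pos: [590.4, -84.3, 243.3]
tcp_rot: [3.142, 0.0, 0.034]
ft_force: [1.6, -2.2, -6.9]
opening: 0.285
grip_force: 30.0
```

jog_arm --pt "0 0 0 0 0 -1.5 20" --pt "0 0 0 0 0 -1.5 20" --pt "0 0 0 0 0 -1.5 20" --pt "0 0 0 0 0 -1.5 20" --pt "0 0 0 0 0 -1.5 20" --pt "0 0 0 0 0 -1.5 20" --pt "0 0 0 0 0 -1.5 20"

```text
t: 8.78
eef_pos: [590.4, -84.3, 253.8]
tcp_rot: [3.141, 0.0, 0.034]
ft_force: [1.6, -4.1, -5.5]
opening: 0.285
grip_force: 30.0
```

jog_arm --pt "0 0 0 0 0 -1 20" --pt "0 0 0 0 0 -1 20" --pt "0 0 0 0 0 -1 20"

```text
t: 9.15
eef_pos: [590.4, -84.3, 257.1]
tcp_rot: [3.141, -0.0, 0.034]
ft_force: [-0.9, -1.6, -0.5]
opening: 0.282
grip_force: 30.0
```

jog_arm --pt "0 0 0 0 0 -1 20" --pt "0 0 0 0 0 -1 20"

```text
t: 9.4
eef_pos: [590.4, -84.3, 259.0]
tcp_rot: [3.141, -0.0, 0.034]
ft_force: [-0.1, -2.1, -2.2]
opening: 0.281
grip_force: 30.0
```

jog_arm --pt "0 0 0 0 0 -1 20" --pt "0 0 0 0 0 -1 20"

```text
t: 9.65
eef_pos: [590.4, -84.3, 260.8]
tcp_rot: [3.141, 0.0, 0.034]
ft_force: [-0.9, -3.4, -2.7]
opening: 0.284
grip_force: 30.0
```

jog_arm --pt "0 0 0 0 0 -1 20" --pt "0 0 0 0 0 -1 20"

```text
t: 9.9
eef_pos: [590.4, -84.3, 262.6]
tcp_rot: [3.142, 0.0, 0.034]
ft_force: [-0.8, -2.5, -3.8]
opening: 0.283
grip_force: 30.0
```

jog_arm --pt "0 0 0 0 0 -1 20" --pt "0 0 0 0 0 -1 20"

```text
t: 10.15
eef_pos: [590.3, -84.3, 263.8]
tcp_rot: [-3.141, 0.001, 0.034]
ft_force: [1.6, -2.8, -16.3]
opening: 0.283
grip_force: 30.0
```

jog_arm --pt "0 0 0 0 0 -1 20" --pt "0 0 0 0 0 -1 20"

```text
t: 10.4
eef_pos: [589.5, -84.0, 265.2]
tcp_rot: [-3.14, 0.004, 0.034]
ft_force: [-0.9, -0.1, -23.3]
opening: 0.279
grip_force: 30.0
```

jog_arm --pt "0 0 0 0 0 1 20" --pt "0 0 0 0 0 1 20" --pt "0 0 0 0 0 0 20"

```text
t: 10.78
eef_pos: [590.2, -84.1, 264.7]
tcp_rot: [-3.141, 0.001, 0.034]
ft_force: [-1.4, 1.1, -16.6]
opening: 0.282
grip_force: 30.0
```

```bash
python3 - <<'E'
from h import *
s=env.state(); print(s['eef_pos'],s['ft_force'],s['moment'])
im=env.read_camera('side'); P=cloud(im).reshape(-1,3); P=P[np.isfinite(P).all(1)]
box=lambda x0,x1,y0,y1,z0,z1:P[(P[:,0]>x0)&(P[:,0]<x1)&(P[:,1]>y0)&(P[:,1]<y1)&(P[:,2]>z0)&(P[:,2]<z1)]
r=box(450,500,-125,-55,140,215); print('ring',len(r),np.median(r,0).round(1)); b=box(460,530,-150,-20,-5,35);print('base',np.median(b,0).round(1))
save(im,'s3.png',(270,160,430,280,5))
E
```

```text
[590.17600553 -84.09037818 264.74756448] [ -1.41299089   1.12322655 -16.63182062] [ 0.27274804  0.70598242 -0.09599895]
ring 113 [472.9 -89.7 188.8]
base [ 502.9 -112.8   14.7]
```

View pics/s3.png

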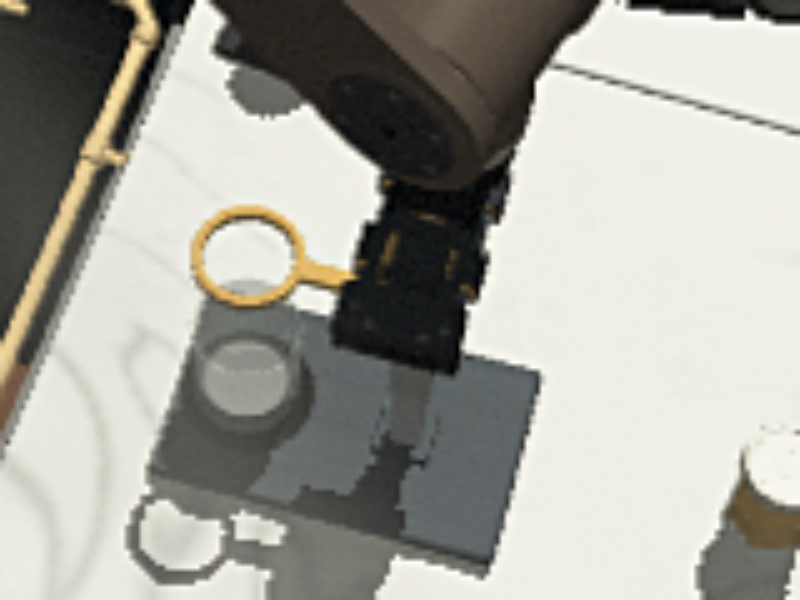

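The head is up about 38 mm, the ring reads z≈189, and the base is still down at z≈14.7. The pull hit a stop, so I ease down to check that it is locked both ways.

jog_arm --pt "0 0 0 0 0 1 20" --pt "0 0 0 0 0 1 20" --pt "0 0 0 0 0 0 20"

```text
t: 11.2
eef_pos: [591.1, -84.2, 263.7]
tcp_rot: [3.141, -0.003, 0.034]
ft_force: [3.2, 5.2, -5.6]
opening: 0.287
grip_force: 30.0
```

jog_arm --pt "0 0 0 0 0 1 20" --pt "0 0 0 0 0 1 20" --pt "0 0 0 0 0 0 20"

```text
t: 11.58
eef_pos: [591.1, -84.2, 262.0]
tcp_rot: [3.141, -0.003, 0.034]
ft_force: [2.3, 5.7, -3.8]
opening: 0.279
grip_force: 30.0
```

jog_arm --pt "0 0 0 0 0 1 20" --pt "0 0 0 0 0 0 20"

```text
t: 11.82
eef_pos: [591.1, -84.2, 261.3]
tcp_rot: [3.141, -0.003, 0.034]
ft_force: [1.3, 5.5, 0.0]
opening: 0.28
grip_force: 30.0
```

```bash
python3 - <<'E'
from h import *
s=env.state(); print(s['eef_pos'],s['ft_force'],s['moment'])
im=env.read_camera('side'); P=cloud(im).reshape(-1,3); P=P[np.isfinite(P).all(1)]
box=lambda x0,x1,y0,y1,z0,z1:P[(P[:,0]>x0)&(P[:,0]<x1)&(P[:,1]>y0)&(P[:,1]<y1)&(P[:,2]>z0)&(P[:,2]<z1)]
r=box(450,500,-125,-55,140,215); print('ring',len(r),np.median(r,0).round(1),r[:,2].mean()); b=box(460,530,-150,-20,-5,35);print('base',np.median(b,0).round(1))
E
```

```text
[591.0848515  -84.16133609 261.27620094] [1.25393995 5.46565192 0.02920476] [ 1.00715955  0.42844756 -0.14847712]
ring 110 [472.6 -88.7 185.4] 185.41184905110381
base [ 501.5 -113.2   14.2]
```

jog_arm --pt "0 0 0 0 0 1 20" --pt "0 0 0 0 0 1 20" --pt "0 0 0 0 0 0 20"

```text
t: 12.25
eef_pos: [591.1, -84.1, 260.8]
tcp_rot: [3.141, -0.005, 0.034]
ft_force: [-3.4, 6.9, 12.1]
opening: 0.281
grip_force: 30.0
```

```bash
python3 - <<'E'
from h import *
s=env.state(); print(s['eef_pos'],s['ft_force'],s['moment'])
im=env.read_camera('side'); P=cloud(im).reshape(-1,3); P=P[np.isfinite(P).all(1)]
box=lambda x0,x1,y0,y1,z0,z1:P[(P[:,0]>x0)&(P[:,0]<x1)&(P[:,1]>y0)&(P[:,1]<y1)&(P[:,2]>z0)&(P[:,2]<z1)]
r=box(450,500,-125,-55,140,215); print('ring',len(r),np.median(r,0).round(1),r[:,2].mean()); b=box(460,530,-150,-20,-5,35);print('base',np.median(b,0).round(1))
b=box(610,650,-150,-20,-5,35);print('base+x',np.median(b,0).round(1))
E
```

```text
[591.08492257 -84.13671668 260.75210561] [-3.43453501  6.85025922 12.134081  ] [ 1.32457364  1.17436294 -0.0484625 ]
ring 110 [472.6 -92.  184.5] 184.55820381653442
base [ 502.6 -113.    14.2]
base+x [630.2 -87.8  12.8]
```

Pushing down now meets 12 N of resistance, so it is locked both ways. I relax the load, open, and back off upward.

jog_arm --pt "0 0 0 0 0 -1 20" --pt "0 0 0 0 0 -0.5 20" --pt "0 0 0 0 0 0 60" --pt "0 0 0 0 0 0 60" --pt "0 0 0 0 0 0 60"

```text
t: 12.92
eef_pos: [590.6, -84.6, 259.7]
tcp_rot: [3.141, -0.001, 0.034]
ft_force: [-0.6, -0.5, 0.6]
opening: 0.543
grip_force: 0.0
```

```bash
python3 - <<'E'
from h import *
s=env.state(); print(s['eef_pos'],s['tcp_rot'],s['ft_force'],s['opening'])
im=env.read_camera('wrist'); save(im,'w3.png',(160,150,480,390,2.4))
im=env.read_camera('side'); P=cloud(im).reshape(-1,3); P=P[np.isfinite(P).all(1)]
box=lambda x0,x1,y0,y1,z0,z1:P[(P[:,0]>x0)&(P[:,0]<x1)&(P[:,1]>y0)&(P[:,1]<y1)&(P[:,2]>z0)&(P[:,2]<z1)]
r=box(450,500,-125,-55,140,215); print('ring',len(r),np.median(r,0).round(1),r[:,2].mean())
E
```

```text
[590.61043862 -84.61089505 259.66451485] [ 3.14091337e+00 -1.05476073e-03  3.39697725e-02] [-0.60571638 -0.51951692  0.57769873] 0.5427797829542826
ring 110 [472.7 -89.7 185.7] 185.34714879033353
```

View pics/w3.png

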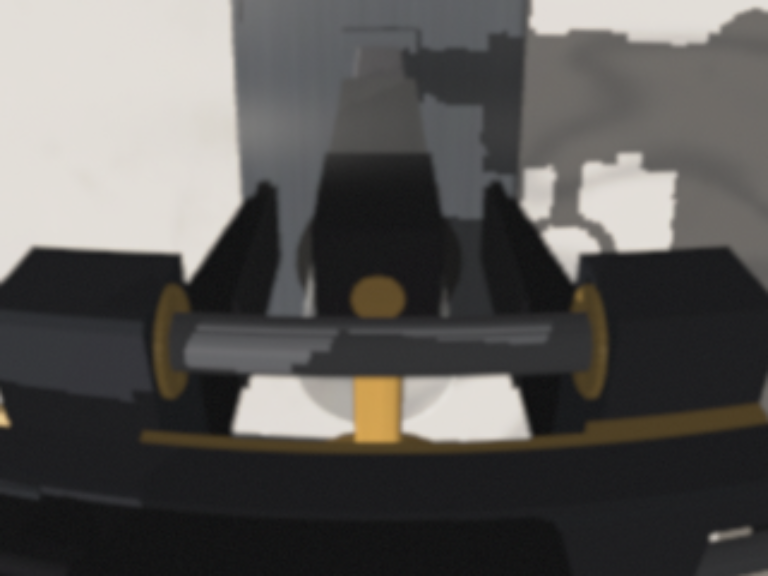

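The head now stands by itself with the ring at z≈185.5 and the fingers clear. Next is the dripper.

jog_arm --pt "0 0 0 0 0 -30 60" --pt "0 0 0 0 0 -35 70" --pt "0 0 0 -25.5 -49.2 0 95" --pt "0 0 0 -25.5 -49.2 0 95" --pt "0 0 0 -25.5 -49.2 0 95" --pt "0 0 0 -25.5 -49.2 0 95" --pt "0 0 0 -25.5 -49.2 20 95" --pt "0 0 0 -25.5 -49.2 30 95" --pt "0 0 0 0 0 25 95" --pt "0 0 0 0 0 0 95"

```text
t: 14.28
eef_pos: [427.1, 205.3, 248.5]
tcp_rot: [3.141, 0.002, 0.035]
ft_force: [0.5, -0.5, 0.9]
opening: 0.996
grip_force: 0.0
```

```bash
python3 - <<'E'
from h import *
from scipy.optimize import least_squares
s=env.state(); print(s['eef_pos'],s['tcp_rot'])
im=env.read_camera('wrist'); save(im,'w4.png',(120,130,520,390,1.9)); P=cloud(im,True)
for r in env.recognise('wrist','dripper')[:3]: print(r)
P=P.reshape(-1,3); P=P[np.isfinite(P).all(1)]; d=P[(np.hypot(P[:,0]-427,P[:,1]-205)<40)&(P[:,2]<125)]
for z0,z1 in ((60,70),(70,80),(80,90),(90,98),(98,110)):
    q=d[(d[:,2]>z0)&(d[:,2]<z1)]
    if len(q)>10:
        f=least_squares(lambda p:np.hypot(q[:,0]-p[0],q[:,1]-p[1])-p[2],[427,205,28],loss='soft_l1'); print(z0,len(q),f.x.round(1),np.percentile(q[:,:3],[2,98],axis=0).round(1))
print('top z',np.percentile(d[:,2],[90,97,99]))
E
```

```text
[427.13971032 205.34632387 248.4996635 ] [3.14068327e+00 2.49369792e-03 3.52276302e-02]
{'location': [312.5, 198.7], 'score': 0.93}
{'location': [229.2, 304.4], 'score': 0.87}
60 680 [432.2 207.7  26.9] [[404.4 178.2  60.3]
 [459.2 237.5  69.9]]
70 542 [430.5 207.5  26.5] [[403.2 180.9  70. ]
 [458.2 235.2  79.6]]
80 447 [429.8 207.7  26.5] [[402.5 182.   80.2]
 [456.4 232.6  89.7]]
90 396 [429.8 207.6  27. ] [[402.  181.6  90.2]
 [457.  233.1  97.9]]
98 938 [429.  207.6  27.4] [[400.7 179.9  98.3]
 [456.9 235.1 104.8]]
top z [102.85857413 103.95617206 104.42656172]
```

View pics/w4.png

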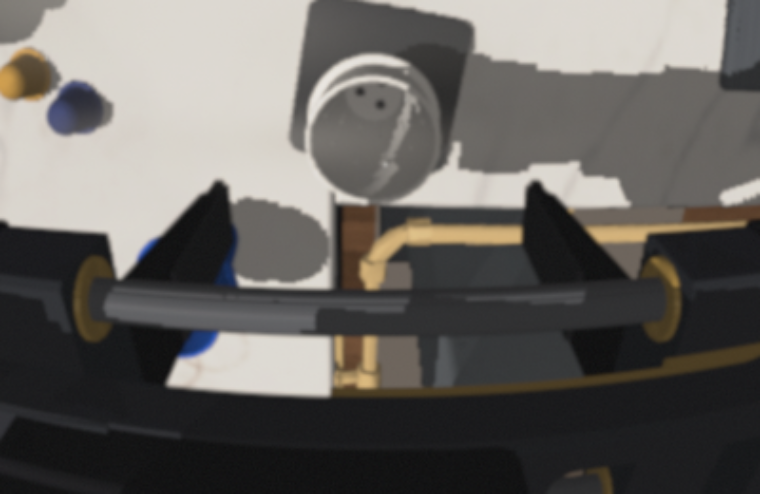

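The wrist view shows the white dripper's rim at crop px (373,135), between the fingers, with the blue one off to the left behind a finger. I correct by 2 mm each way, descend and grip.

jog_arm --pt "0 0 0 2 -2 30 95" --pt "0 0 0 0 0 30 95" --pt "0 0 0 0 0 25 85" --pt "0 0 0 0 0 11 75" --pt "0 0 0 0 0 0 65" --pt "0 0 0 0 0 0 45" --pt "0 0 0 0 0 0 45" --pt "0 0 0 0 0 0 45" --pt "0 0 0 0 0 0 45"

```text
t: 15.5
eef_pos: [430.1, 207.1, 154.4]
tcp_rot: [-3.141, -0.002, 0.034]
ft_force: [0.0, -1.3, 7.3]
opening: 0.597
grip_force: 30.0
```

jog_arm --pt "0 0 0 0 0 -3 45" --pt "0 0 0 0 0 -5 45" --pt "0 0 0 0 0 -10 45" --pt "0 0 0 0 0 0 45"

```text
t: 16.0
eef_pos: [429.9, 207.3, 172.3]
tcp_rot: [-3.141, -0.002, 0.034]
ft_force: [0.0, -0.6, -1.6]
opening: 0.6
grip_force: 30.0
```

```bash
python3 - <<'E'
from h import *
from scipy.optimize import least_squares
s=env.state(); print(s['eef_pos'],s['tcp_rot'],s['ft_force'])
save(env.read_camera('side'),'s5.png',(270,90,430,210,5))
E
```

```text
[429.85686419 207.26691293 172.30868466] [-3.14123600e+00 -1.53255667e-03  3.41131884e-02] [ 0.02576233 -0.61183533 -1.63154924]
```

View pics/s5.png

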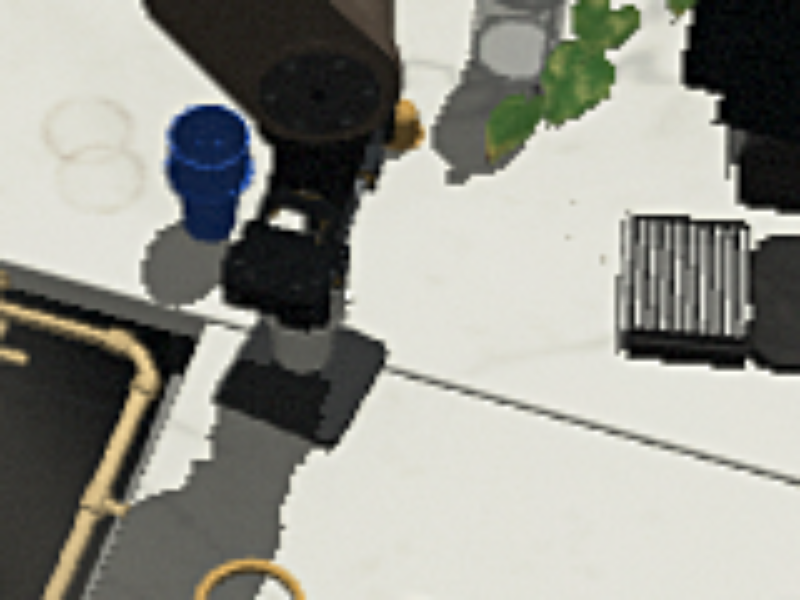

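The dripper is lifted cleanly off the slate (1.6 N). I re-measure the ring while it is unobstructed.

```bash
python3 - <<'E'
from h import *
from scipy.optimize import least_squares
for c in ['side','top']:
    im=env.read_camera(c); P=cloud(im).reshape(-1,3); hsv=cv2.cvtColor(im['color'],cv2.COLOR_RGB2HSV).reshape(-1,3)
    g=(hsv[:,1]>90)&np.isfinite(P).all(1); 
    for lo,hi,G in ((174,198,np.isfinite(P).all(1)),(174,198,g)):
        r=P[G&(P[:,2]>lo)&(P[:,2]<hi)&(P[:,0]>430)&(P[:,0]<524)&(abs(P[:,1]+88)<60)]
        f=least_squares(lambda q:np.hypot(r[:,0]-q[0],r[:,1]-q[1])-q[2],[487,-89,30],loss='soft_l1');print(c,len(r),f.x.round(1),np.median(r[:,2]).round(1))
    P=P[np.isfinite(P).all(1)]; h=P[(P[:,2]>213)&(P[:,2]<228)&(abs(P[:,0]-589)<40)&(abs(P[:,1]+87)<40)]; print('head',len(h),np.median(h,0).round(1))
    k=P[(P[:,0]>400)&(P[:,0]<680)&(abs(P[:,1]+85)<100)&(P[:,2]>8)&(P[:,2]<20)]; print(len(k),k[:,0].max())
E
```

```text
side 174 [487.7 -90.7  30.6] 185.9
side 145 [488.1 -90.3  30.6] 186.2
head 92 [591.5 -87.4 218.7]
1874 667.1009661063648
top 191 [485.4 -87.2  30.4] 187.2
top 191 [485.4 -87.2  30.4] 187.2
head 110 [589.5 -83.7 220.5]
2110 663.7001753445957
```

jog_arm --pt "0 0 0 0 0 -60 45" --pt "0 0 0 0 0 -60 45" --pt "0 0 0 0 0 -60 45" --pt "0 0 0 8 48 -3 45" --pt "0 0 0 8 48 0 45" --pt "0 0 0 8 48 0 45" --pt "0 0 0 8 48 0 45" --pt "0 0 0 8 48 0 45" --pt "0 0 0 7 48 0 45" --pt "0 0 0 0 8 0 45"

```text
t: 17.4
eef_pos: [486.9, -89.4, 353.9]
tcp_rot: [3.142, 0.001, 0.031]
ft_force: [-0.1, 0.4, -1.6]
opening: 0.598
grip_force: 30.0
```

jog_arm --pt "0 0 0 1 -2 10 45" --pt "0 0 0 0 0 0 45" --pt "0 0 0 0 0 0 45"

```text
t: 17.77
eef_pos: [487.5, -84.0, 344.4]
tcp_rot: [-3.142, 0.0, 0.036]
ft_force: [-0.5, 0.9, -1.8]
opening: 0.599
grip_force: 30.0
```

```bash
python3 - <<'E'
from h import *
from scipy.optimize import least_squares
s=env.state(); print(s['eef_pos'],s['tcp_rot'])
im=env.read_camera('wrist'); save(im,'w6.png',(160,100,480,340,2.4)); P=cloud(im,True).reshape(-1,3); P=P[np.isfinite(P).all(1)]
def fit(q):
    f=least_squares(lambda p:np.hypot(q[:,0]-p[0],q[:,1]-p[1])-p[2],[487,-87,28],loss='soft_l1'); return f.x.round(1)
for z0,z1 in ((180,192),(200,215),(215,235),(235,252),(252,257),(257,262),(262,267),(267,272),(272,290),(290,305)):
    q=P[(P[:,2]>z0)&(P[:,2]<z1)&(np.hypot(P[:,0]-487,P[:,1]+87)<40)]
    if len(q)>10: print(z0,len(q),fit(q),np.percentile(q,[2,98],axis=0).round(1).tolist())
E
```

```text
[487.53188048 -84.04539142 344.40978827] [-3.14154154e+00  2.05799936e-04  3.55450085e-02]
180 1100 [488.9 -86.8  30. ] [[486.0, -118.7, 183.6], [525.8, -55.3, 188.9]]
200 587 [487.8 -83.4  18.3] [[467.7, -97.9, 201.8], [506.0, -69.6, 214.6]]
215 875 [486.4 -83.5  20.2] [[464.9, -102.7, 215.3], [505.4, -64.8, 234.7]]
235 1118 [485.6 -83.5  22.1] [[462.5, -105.8, 235.5], [484.8, -61.7, 251.7]]
252 426 [486.9 -83.6  24.5] [[461.4, -107.3, 252.2], [516.5, -60.0, 256.9]]
257 1489 [489.  -83.5  27.2] [[461.4, -111.9, 257.3], [516.9, -55.0, 261.7]]
262 611 [487.4 -83.4  26. ] [[460.6, -108.2, 262.1], [513.5, -59.0, 266.9]]
267 624 [487.6 -83.3  26.4] [[461.0, -113.4, 267.1], [513.6, -52.2, 271.9]]
272 1952 [487.9 -83.5  26.9] [[465.8, -116.3, 272.3], [514.4, -50.5, 289.5]]
290 1959 [486.1 -83.6  28.5] [[458.4, -118.4, 290.3], [514.5, -50.0, 304.4]]
```

View pics/w6.png

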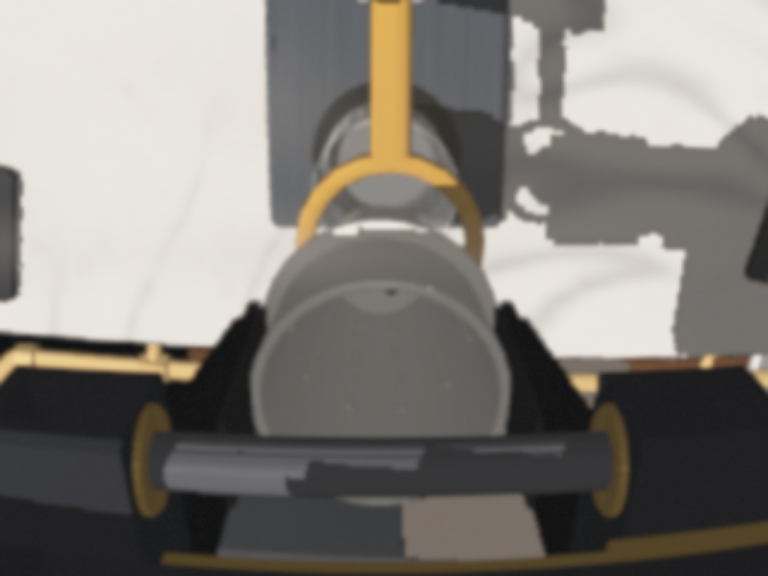

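The dripper hangs upright, about 3.3 mm to +y of the ring's centre. I correct and lower.

jog_arm --pt "0 0 0 0.3 3.3 0 45" --pt "0 0 0 0 0 0 45" --pt "0 0 0 0 0 20 45" --pt "0 0 0 0 0 20 45" --pt "0 0 0 0 0 10 45" --pt "0 0 0 0 0 0 45"

```text
t: 18.58
eef_pos: [488.0, -88.4, 294.2]
tcp_rot: [-3.141, 0.001, 0.034]
ft_force: [0.2, -0.1, -1.8]
opening: 0.605
grip_force: 30.0
```

jog_arm --pt "0 0 0 0 0 5 45" --pt "0 0 0 0 0 5 45" --pt "0 0 0 0 0 3 45" --pt "0 0 0 0 0 2 45" --pt "0 0 0 0 0 0 45"

```text
t: 19.2
eef_pos: [488.0, -88.3, 279.4]
tcp_rot: [3.142, 0.0, 0.034]
ft_force: [0.0, -0.3, -1.9]
opening: 0.601
grip_force: 30.0
```

jog_arm --pt "0 0 0 0 -0.7 1 45" --pt "0 0 0 0 0 1 45" --pt "0 0 0 0 0 1 45" --pt "0 0 0 0 0 0 45"

```text
t: 19.7
eef_pos: [488.0, -87.6, 276.4]
tcp_rot: [3.142, 0.0, 0.034]
ft_force: [-0.5, -0.1, -2.9]
opening: 0.596
grip_force: 30.0
```

jog_arm --pt "0 0 0 0 0 1 45" --pt "0 0 0 0 0 1 45" --pt "0 0 0 0 0 0 45"

```text
t: 20.08
eef_pos: [487.9, -87.7, 275.6]
tcp_rot: [3.141, -0.001, 0.034]
ft_force: [-5.5, 0.3, 12.8]
opening: 0.598
grip_force: 30.0
```

Contact comes at the predicted height, so the flange is on the ring. I unload, release and retreat.

jog_arm --pt "0 0 0 0 0 -0.7 45" --pt "0 0 0 0 0 0 60" --pt "0 0 0 0 0 0 75" --pt "0 0 0 0 0 0 75" --pt "0 0 0 0 0 0 75"

```text
t: 20.7
eef_pos: [488.0, -87.7, 275.1]
tcp_rot: [3.142, 0.0, 0.034]
ft_force: [-0.3, 0.5, -0.2]
opening: 0.783
grip_force: 0.0
```

jog_arm --pt "0 0 0 0 0 -20 75" --pt "0 0 0 0 0 -40 75" --pt "0 0 0 -30 0 -40 75" --pt "0 0 0 -30 0 0 75" --pt "0 0 0 0 0 0 75"

```text
t: 21.32
eef_pos: [426.8, -89.6, 375.8]
tcp_rot: [3.141, -0.001, 0.033]
ft_force: [0.7, -1.2, 0.7]
opening: 0.787
grip_force: 0.0
```

```bash
python3 - <<'E'
from h import *
s=env.state(); print(s['eef_pos'],s['ft_force'],s['opening'])
a=env.read_camera('wrist'); P=cloud(a,True).reshape(-1,3); P=P[np.isfinite(P).all(1)]
d=P[(np.hypot(P[:,0]-487,P[:,1]+87.5)<36)&(P[:,2]>205)&(P[:,2]<240)]
print('rim',np.percentile(d[:,2],[90,98]))
t=d[d[:,2]>np.percentile(d[:,2],80)-3]; A=np.c_[t[:,:2]-[487,-87.5],np.ones(len(t))]
t=d[d[:,2]>219];A=np.c_[t[:,:2]-[487,-87.5],np.ones(len(t))];print('tilt',len(t),np.linalg.lstsq(A,t[:,2],rcond=None)[0])
f=P[(np.hypot(P[:,0]-487,P[:,1]+87.5)<32)&(np.hypot(P[:,0]-487,P[:,1]+87.5)>29.7)&(P[:,2]>180)&(P[:,2]<200)];print('flange top',len(f),np.median(f[:,2]))
b=env.read_camera('side')
A=cv2.resize(a['color'][60:300,200:440],(400,400));B=cv2.resize(b['color'][160:280,270:390],(400,400))
cv2.imwrite('pics/e.png',np.hstack([A,B])[:,:,::-1])
E
```

```text
[426.79811671 -89.56212978 375.76835939] [ 0.67396289 -1.16904299  0.72118433] 0.7868964159355812
rim [225.8183203 226.4782739]
tilt 954 [1.32014830e-02 1.25373166e-03 2.24416140e+02]
flange top 162 190.6270447589698
```

View pics/e.png

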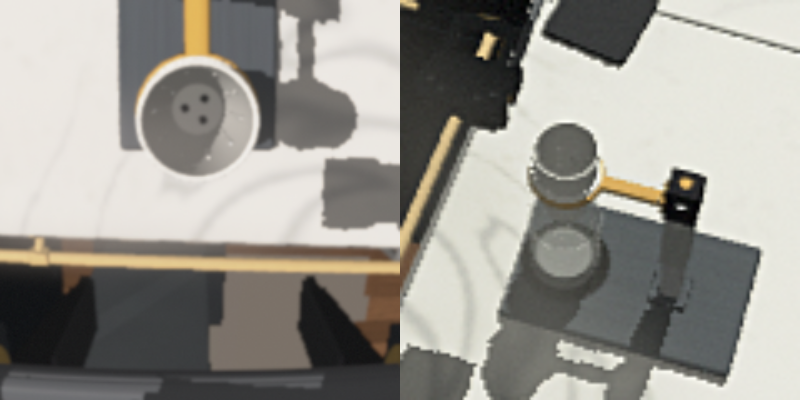

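The dripper is level, with its rim at z≈225.5 and flange top at ≈191, both as expected. I take one last look from above at both buttons.

jog_arm --pt "0 0 0 30 0 -5 75" --pt "0 0 0 30 0 0 75" --pt "0 0 0 10 0 0 75" --pt "0 0 0 0 0 0 75"

```text
t: 21.92
eef_pos: [498.3, -87.2, 379.3]
tcp_rot: [-3.141, 0.002, 0.035]
ft_force: [-0.1, 0.1, -0.6]
opening: 0.786
grip_force: 0.0
```

```bash
python3 - <<'E'
from h import *
a=env.read_camera('wrist'); K=a['camera_matrix']
save(a,'b.png',(270,70,370,145,8))
E
```

```text
(no output)
```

View pics/b.png

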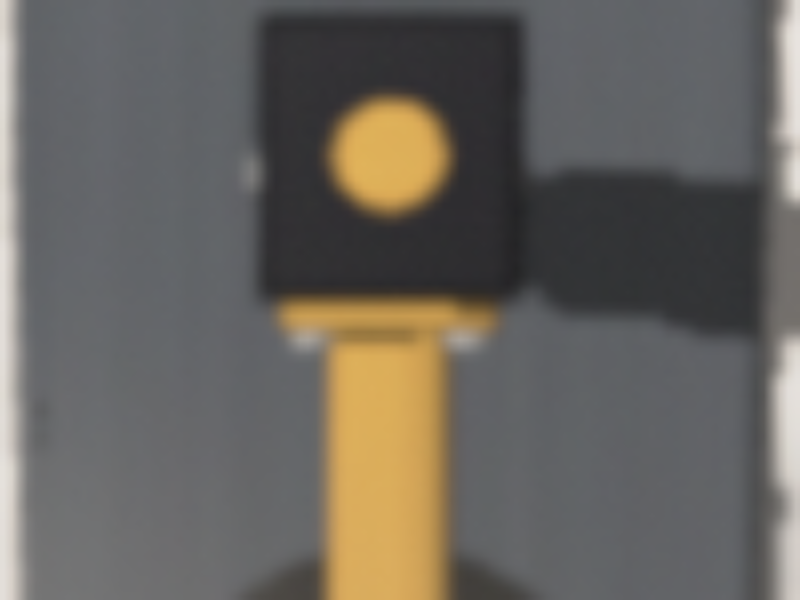

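The +y button shows at (252,170). The -y side is in shadow, so I check it by numbers.

```bash
python3 - <<'E'
from h import *
a=env.read_camera('wrist'); Z=cloud(a,True)[...,2]; g=a['color'].sum(2)//3
for r in range(84,100): print(r,Z[r,297:305].round().astype(int),g[r,297:305],'|',Z[r,332:341].round().astype(int),g[r,332:341])
b=env.read_camera('side'); P=cloud(b); H=cv2.cvtColor(b['color'],cv2.COLOR_RGB2GRAY); v,u=np.nonzero((abs(P[...,0]-590)<22)&(abs(P[...,1]+87)<25)&(P[...,2]>120)&(P[...,2]<228)); print(u.min(),u.max(),v.min(),v.max())
print(H[v.min():v.max()+4,u.min()-1:u.max()+2]); 
for z in (166,185): 
    p=b['world_to_cam']@[590.8,-84.3-17,z,1]; K=b['camera_matrix']; print(K[0,0]*p[0]/-p[2]+K[0,2],K[1,1]*-p[1]/-p[2]+K[1,2])
E
```

```text
84 [ 12  12  13  13  12 219 220 221] [101  99  98  95  84  64  51  48] | [218 220 219 218  13  15  13  11  14] [45 40 47 68 88 97 98 99 99]
85 [ 13  13  12  14  13 219 221 220] [100  99  98  95  82  64  50  48] | [220 220 220 217  14  13  13  12  14] [44 43 48 69 89 97 98 98 99]
86 [ 12  15  14  13  13 219 219 219] [101  99  99  94  83  63  49  49] | [220 221 219  13  13  16  14  13  14] [ 44  41  48  68  89  97  98  99 100]
87 [ 14  13  14  11  13 220 219 220] [101 100  98  95  85  64  49  49] | [220 221 220  13  15  15  15  13  12] [44 40 47 68 88 96 98 99 99]
88 [ 14  15  14  14  16 219 221 220] [101  99  98  99  93  71  52  48] | [219 220 219  12  14  14  13  13  14] [ 45  41  46  68  88  97  98  98 100]
89 [ 14  13  14  14  13 220 218 220] [100  99 100 105 107  84  57  48] | [219 222 219 168  15  13  14  12  15] [44 40 47 66 86 97 98 98 98]
90 [ 12  13  13  15 166 219 221 221] [101  99 100 113 119  95  60  49] | [                 219                  220                  220
                  167                   15                   14
                   14                   1
[... 3249 characters left out ...]
76  75  75  76  69  92  94  90  86  84]
 [ 96  97 101  82  72  76  74  76  74  73  74  72  68  93  99  99  94  94]
 [ 96  97  96  81  75  75  76  71  75  75  71  75  77  99 101  99 100  98]
 [ 96  99 103  80  72  73  74  77  75  76  74  72  80  96  97  96  97  99]
 [ 97  98 100  78  72  79  73  74  71  77  71  73  89 101  96  96  97  97]
 [ 96  99  94  77  69  75  76  76  76  74  75  72  91 100  98  95  96  96]
 [ 97 100  89  75  74  76  75  76  74  73  72  77  94  99  99  98  97  97]
 [ 97  99  87  76  72  74  74  73  76  72  72  87  96  97  97  98  96  96]]
351.91185035426696 228.06322778010775
352.3308613642246 224.97836591304747<stdin>:3: RuntimeWarning: invalid value encountered in cast
```

Both buttons protrude beyond the head's faces: depth reads z≈167 just outside the head on both sides. Handing in.

```bash
python3 -c "
from cell import env
print(env.job_done())"
```

```text
the job is handed in; nothing more can be done
None
```

The head is locked about 35 mm up with both buttons out, and the white dripper sits level and fully home in the ring; the job is handed in, no verdict returned. At the upper stop the pull briefly read 23 N, over the 18 N lift-off figure, so the stand may have tipped slightly; afterwards it measured within about 1 mm of where it was.

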